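# Pack the setting block and lift the kit carrier

## Robot

A 6-joint arm with a two-finger parallel gripper is mounted at the origin on a cart in front of the work surface, level with it; the furniture and walls round the work are solid. World frame = base frame: x ahead of the robot, y to its left, z up, the work surface at z = 0. Lengths are in mm, angles in rad, forces in N, time in s.
With the tool pointing down it reaches from about 300 to 850 mm from the base axis. Payload 5.4 kg.
Tool frame: the origin (TCP) lies at the very end of the fingers, on their centre line; the grasp point (between the pads) lies 19 mm behind it; z points along the fingers, y is the line along which they close (so a half turn about z gives the same grasp; the last joint's range is limited). The gripper opens to 85 mm and grips with 20 to 120 N. Pads are 22 mm wide; open, the fingers measure 114 mm over their backs; the gripper's body (76 mm by 85 mm) begins 54 mm behind the grasp point. The pads swing forward as they close: fully open they stand 13 mm farther back than shut.
Start: joints at [0.971, 0.158, 1.597, -0, 1.386, -0.21], TCP at [218.51, 531.845, 231.299] pointing down, gripper open.
Joint ranges: [-2.91, 2.91], [-0.94, 2.29], [0.18, 2.7], [-1.29, 4.43], [0.17, 2.64], [-3, 3]. Speed limits (rad/s): [2.57, 2.57, 3.14, 3.14, 3.14, 3.14].

## Interface

Orientations are given as [roll, pitch, yaw] about the fixed x, y, z axes, in that order (R = Rz(yaw) Ry(pitch) Rx(roll)).
In Python, from bench import manip gives the robot as it stands. The module is installed in compiled form; this text tells all that it offers.
- The arm moves only by the tool drive_tool, never from a script. Its argument "increments" is a list that holds one entry, the list of rows, each a list of 7 numbers: the shift along the tool's x, y, z in parts of the range, where 1.0 means 0.8 m, then the turn, a rotation vector about the tool's x, y, z in normalised numbers (1 is pi rad), then the finger opening in m, from 0 to 0.0854. A call has 1 to 10 rows; each row is the pose to reach, as a shift and turn from the pose commanded when the call began, along the tool's axes at that moment; what a row does not reach only later rows make up. A row lasts 1/8 s, in which the tool goes at most 62.5 mm and 10.7 degrees, less where a joint would pass 70% of its speed; a pose out of reach is approached as far as the arm can. A shift or turn number past 1, either way, is cut back to 1. A call with a gripper value outside its range is refused whole. The fingers move at their own pace and stop on an object; "grip_force" is the grip in N (left out, the last holds). Time passes only in rows, so rows that repeat a pose let the fingers close. It gives the time, the measured TCP pose, the force, the opening and the grip force at its end, in the units of the state.
- manip.sense(): the state, without advancing time (a new reading comes with each control period).
- manip.grab_frame(name): name is "side" or "top"; returns a dict with "frame" (384x512x3 uint8, red, green, blue), "fx", "fy", "cx", "cy" (pixels), "k1" (the pictures are not rectified: a ray, as slopes to the right and down, at radius r is drawn at 1 + k1 r^2 times it, then the intrinsics apply), "origin" and "orientation" of the camera in the world. Camera axes: x right, y up, looking along -z (the intrinsics and any distortion apply to the point x, -y, -z); pixel columns grow to the right and rows downward; lengths in mm; the calibration is good to about 2 mm. A picture is of the moment at which its call begins. There is no depth.
- manip.sign_off(): hands the job in; it is judged then, once.
The state is a dict: "time": time; "q": joint angles; "dq": joint speeds; "tau": joint torques, N m; "tool_pos": TCP position; "eef_rot": TCP orientation; "ft_force": force on the tool from outside, world axes, zero at the start; "ft_torque": the same for the moment, N m; "width": finger opening in mm; "grip_force": force on a finger pad.
Only numpy, scipy, OpenCV 4.12 (cv2) and the standard library are available. Lean on these libraries where they do the work, as an engineer would, in place of code of your own. Each camera call takes 0.05 s, during which the arm holds its last target. There are 200 camera calls.

## Task

The fixture kit is going to the next bench: pull the carrier's yellow front flap all the way down by its red-tipped tongue, set the large steel setting block flat in the empty nest behind the flap and let go of it, then swing the flap back up until it is fully shut. Then lift the loaded carrier by its black carrying bar, straight up and level, and finish while holding it still and level in the air above where it stood, its underside about 15 cm above the bench, with the block and the ring still in their places. Leave the small block, the oil bottle and the wash bottle alone.

Things in the scene. Friction and masses are not known exactly. Their poses are not given: they have to be found in the camera images.
- carrier: loose blue sheet-metal kit carrier, 212 (x) x 138 (y) x 112 mm, 0.62 kg with its ring, 0.92 kg with the setting block too; origin at the centre of its underside; its -x end is the front with the flap, x runs to the back, z up. Side lips 16 mm high, ring spigot at the back 48 mm high; uprights at y = +-67 mm carry the bar. Loaded, its centre of mass lies within 8 mm under the bar
- bar (a point): middle of the black carrying bar, 102 mm above the carrier's underside, over the carrier's origin; the bar runs along the carrier's y, sleeve 16 mm (carrier x) wide, 20 mm high, 96 mm long; clear on both long sides
- nest (a point): centre of the nest's rubber floor, 7.5 mm above the carrier's underside, 72 mm in front of the bar; takes the setting block with its long side along the carrier's x; 35 mm wide, guides flared to about 45 mm, 10 mm high; back stop 32 mm behind the centre, shut flap 35 mm ahead of it; the shut flap's keeper lip (28 mm long, 30 mm above the nest floor) reaches over the block
- flap (a joint): angle of the front flap, rad: 0 fully shut (upright), 1.25 fully down (its stop, tongue sloping down towards the bench, not touching it); the bottom hinge is stiff (0.03 N m), so the flap stays where it is left. It starts shut or a little ajar
- flap_hinge (a point): middle of the flap's hinge line, on the carrier 109 mm in front of the bar and 8 mm above the underside; the line runs along the carrier's y, and the flap's top swings forward (carrier -x) and down
- tongue (a point): middle of the red finger grip on the flap's tongue, 56 mm from the hinge line; the grip is 26 mm wide (along the carrier's y), 7 mm thick, 30 mm long, and can be pinched across its width from above at any flap angle, turning between the fingers as the flap swings; the 122 mm wide apron of the flap reaches only 28 mm from the hinge; the keeper lip stands 31 mm from it
- setting_block: the large setting block, bright steel, 30 (x) x 60 (y) x 25 (z) mm, about 0.30 kg, two small dark holes in its top; origin at the centre of its underside, long side along its y; lies flat on the bench, the same either way round
- small_block: small steel setting block, 25 x 50 x 16 mm, not part of the job; leave it alone
- wash_bottle: white wash bottle with a red cap, 65 x 88 x 155 mm, leave it alone
- ring: machined grey adapter ring, 68 mm across, 18 mm high, origin at the centre of its underside; loose on the spigot at the back of the carrier, 64 mm behind the bar, its underside 8 mm above the carrier's
- oil_bottle: small grey-green oil bottle with a black cap, 27 x 27 x 68 mm, leave it alone
Not all that is in view belongs to the job. What is shaped like the setting_block but blue or purple is not meant.

How it is judged (in metres and radians):
On the way, in this order (a step that is already met when the one before it is completed fails the run):
1. the flap is pulled down (past 1.0 rad) (value of joint flap above 1 rad), for 0.2 s.
2. the setting block lies flat on the nest floor, square to the nest, and is let go (horizontal distance between setting_block and nest below 0.008 m and z of setting_block in the frame of nest between -0.003 and 0.003 m and angle between the y axis of setting_block and the x axis of carrier, either way round below 0.17 rad and contact force between the fingers and setting_block below 0.2 N), for 0.2 s.
3. the flap is shut again (within 0.08 rad) with the block behind it (value of joint flap below 0.08 rad and horizontal distance between setting_block and nest below 0.008 m), for 0.2 s.
4. the carrier is lifted by its bar, more than 10 cm clear (height (world z) of carrier above 0.1 m and contact force between the fingers and carrier above 3 N and distance between the grasp point and bar below 0.06 m), for 0.2 s.
At the end, for the whole second after the job is handed in: the carrier hangs by its bar from the fingers above where it stood (origin moved under 26 cm), underside 10 to 25 cm above the bench, tilt under 0.12 rad, still (3 cm/s), flap shut (under 0.12 rad), setting block in the nest (within 10 mm of its centre, raised under 6 mm), ring on the spigot (all of step 4 and height (world z) of carrier below 0.25 m and angle between carrier's own z axis and vertical below 0.12 rad and linear speed of carrier below 0.03 m/s and angular speed of carrier below 0.15 rad/s and value of joint flap below 0.12 rad and horizontal distance between setting_block and nest below 0.01 m and z of setting_block in the frame of nest below 0.006 m and horizontal distance between ring and carrier below 0.085 m and z of ring in the frame of carrier below 0.016 m and distance of carrier from where it was at the start of the episode below 0.26 m); the arm keeps its last pose, push and grip.
It fails at once if the carrier is tipped more than 0.3 rad (17 degrees) (angle between carrier's own z axis and vertical above 0.3 rad).
It fails at once if the small block, the oil bottle or the wash bottle is moved more than 2 cm (distance of any of small_block, oil_bottle, wash_bottle from where it was at the start of the episode above 0.02 m).
It also fails if it takes over 70 s, if anything falls off the work surface, if the arm or the gripper's body presses on something with over 40 N, if the wrist force passes 120 N, or if a joint passes its speed limit or range.

## Working session

There is one attempt and no reset: what is moved stays moved. The work goes in short steps, Python scripts to look and compute and a tool call to move; the robot and the scene stay as the last step left them, time stands still between calls to the robot, and variables do not carry over. Pictures are saved under pics/ and viewed, at most 10 in all, crops included, and the job is handed in when it is done.

Besides the shell and the picture viewer there is one more tool, called after "Emit:" by a JSON object that holds its "fn" and its "kwargs". drive_tool: Moves the arm, as the interface text tells. Its arguments: {"type":"object","properties":{"increments":{"type":"array"},"grip_force":{"type":"number"}},"required":["increments"]}

```bash
mkdir -p pics; cat > h.py <<'E'
import numpy as np, cv2
from scipy.spatial.transform import Rotation as R
from bench import manip
def cam(n,save=None):
    c=manip.grab_frame(n)
    if save: cv2.imwrite(f'pics/{save}.png',c['frame'][:,:,::-1])
    return c
def CR(c):
    o=np.array(c['orientation'],float)
    return o if o.shape==(3,3) else R.from_euler('xyz',o).as_matrix()
def ray(c,u,v):
    K=np.array([[c['fx'],0,c['cx']],[0,c['fy'],c['cy']],[0,0,1]])
    p=cv2.undistortPoints(np.array([[[u,v]]],float),K,np.array([c['k1'],0,0,0.]))[0,0]
    return CR(c)@np.array([p[0],-p[1],-1])
def onz(c,u,v,z):
    d=ray(c,u,v);o=np.array(c['origin']);return (o+d*(z-o[2])/d[2])
def proj(c,P):
    q=CR(c).T@(np.array(P,float)-c['origin']); a=np.array([q[0]/-q[2],-q[1]/-q[2]])
    a=a*(1+c['k1']*(a@a)); return np.array([c['fx']*a[0]+c['cx'],c['fy']*a[1]+c['cy']]).round(1)
E
python3 - <<'E'
from h import *
a=cam('top','top0');b=cam('side','side0')
for c in(a,b):print({k:v for k,v in c.items() if k!='frame'})
print(manip.sense())
E
```

```text
{'fx': 446.98170940397733, 'fy': 446.98170940397733, 'cx': 256.2327577127141, 'cy': 187.03437430510488, 'k1': 0.0021134808965405203, 'origin': array([ 353.1548232 ,   94.96348563, 1356.95430657]), 'orientation': array([ 0.15603564,  0.00384855, -1.55299238])}
{'fx': 424.10267700970974, 'fy': 424.10267700970974, 'cx': 251.1559823924106, 'cy': 193.87982115459562, 'k1': -0.05789737707161265, 'origin': array([  73.60494073, -848.13813572,  774.09195087]), 'orientation': array([ 1.00039757,  0.02307807, -0.45862288])}
{'time': 0.1, 'q': array([ 9.70882874e-01,  1.59022451e-01,  1.59811356e+00,  4.36073774e-05,
        1.38620697e+00, -2.10100626e-01]), 'dq': array([ 0.00115738, -0.00066456, -0.00386104, -0.00030502,  0.00117072,
        0.00107896]), 'tau': array([-8.10026631e-05, -3.96989787e+01, -3.32338071e+01, -2.89158552e-04,
        4.17354822e-03, -3.27454757e-05]), 'tool_pos': array([218.20187573, 531.40085353, 230.39126419]), 'eef_rot': array([-3.13988976e+00, -4.06954480e-04,  2.75177144e+00]), 'ft_force': array([-0.25658331, -0.33111273, -0.88028438]), 'ft_torque': array([-0.00094213,  0.0199754 ,  0.02066481]), 'grip_force': 0.0, 'width': 85.66511092842214}
```

View pics/top0.png

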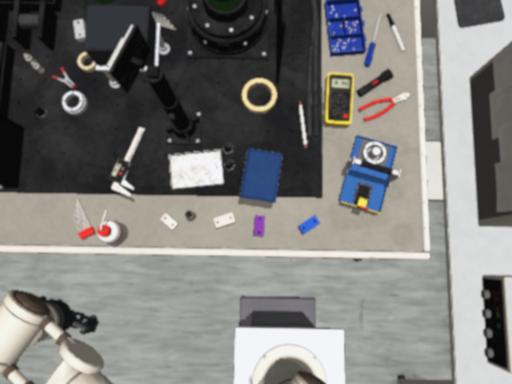

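View pics/side0.png

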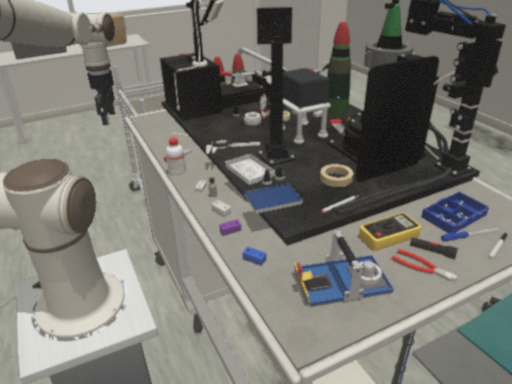

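The top view shows the carrier at about (369,174) with its flap at (362,205), facing the robot. The light blocks are at (224,220), larger, and (168,221), smaller. The oil bottle is at (190,215) and the wash bottle at (108,232). In the side view the carrier is at (345,275).

```bash
python3 - <<'E'
from h import *
a=cam('top');b=cam('side')
t=a['frame'][130:220,325:415];s=b['frame'][225:310,285:400]
T=cv2.resize(t,(400,400),interpolation=cv2.INTER_CUBIC);S=cv2.resize(s,(400,296),interpolation=cv2.INTER_CUBIC)
B=cv2.resize(a['frame'][200:245,150:250],(800,200)[:2] if 0 else (400,180),interpolation=cv2.INTER_CUBIC)
img=np.zeros((500,800,3),np.uint8);img[:400,:400]=T;img[:296,400:]=S;img[300:480,400:]=B
cv2.imwrite('pics/crop0.png',img[:,:,::-1])
hsv=cv2.cvtColor(a['frame'],cv2.COLOR_RGB2HSV)
m=((hsv[...,1]<45)&(hsv[...,2]>195)).astype(np.uint8)
n,l,st,ce=cv2.connectedComponentsWithStats(m)
for i in range(1,n):
    x,y,w,h,A=st[i]
    if 140<x<260 and 200<y<235 and A>20:
        cn=np.argwhere(l==i)[:,::-1].astype(float)
        P=np.array([onz(a,u,v,25)[:2] for u,v in cn]);c=P.mean(0);
        r=cv2.minAreaRect(P.astype(np.float32));C=np.cov((P-c).T);w,V=np.linalg.eigh(C)
        print('blk',ce[i],A,c,r,'long axis deg',np.degrees(np.arctan2(V[1,1],V[0,1])),np.sqrt(12*w))
for nm,c in(('top',a),('side',b)):
    hsv=cv2.cvtColor(c['frame'],cv2.COLOR_RGB2HSV);H,S_,V=[hsv[...,i] for i in range(3)]
    roi=np.zeros(H.shape,bool)
    if nm=='top':roi[130:220,325:415]=1
    else: roi[225:310,285:400]=1
    for k,mm in dict(blue=(H>100)&(H<120)&(S_>110),yel=(H>20)&(H<32)&(S_>150),red=((H<8)|(H>172))&(S_>130)).items():
        q=np.argwhere(roi&mm)[:,::-1]
        print(nm,k,len(q),q.mean(0),q.min(0),q.max(0),cv2.boxPoints(cv2.minAreaRect(q.astype(np.float32))).round(1).tolist())
E
```

```text
blk [168.34640523 220.81699346] 153 [456.07376193 364.14911314] ((456.1124267578125, 364.11431884765625), (51.63018035888672, 26.45517349243164), 51.20283126831055) long axis deg 50.18488322793376 [26.64898431 51.45055359]
blk [223.76363636 219.21363636] 220 [463.74047503 198.94126688] ((463.62408447265625, 199.01881408691406), (31.29327964782715, 62.136268615722656), 19.54474449157715) long axis deg 109.54490640207494 [31.83598364 61.41736974]
top blue 1527 [366.67256058 178.92992796] [340 136] [395 210] [[338.79998779296875, 199.3000030517578], [356.29998779296875, 135.5], [397.1000061035156, 146.8000030517578], [379.6000061035156, 210.5]]
top yel 73 [361.2739726  201.50684932] [357 197] [366 206] [[357.0, 197.0], [366.0, 197.0], [366.0, 206.0], [357.0, 206.0]]
top red 17 [363.11764706 208.        ] [359 207] [367 209] [[359.0, 209.0], [359.0, 207.0], [367.0, 207.0], [367.0, 209.0]]
side blue 1171 [335.7677199  281.44321093] [303 256] [391 303] [[302.6000061035156, 266.8999938964844], [385.20001220703125, 253.10000610351562], [391.3999938964844, 290.1000061035156], [308.79998779296875, 303.8999938964844]]
side yel 17 [383.41176471 239.82352941] [362 230] [399 245] [[360.0, 242.39999389648438], [362.0, 230.0], [399.20001220703125, 236.0], [397.1000061035156, 248.39999389648438]]
side red 70 [364.28571429 254.72857143] [298 232] [399 273] [[295.1000061035156, 241.10000610351562], [396.8999938964844, 229.8000030517578], [400.3999938964844, 261.79998779296875], [298.70001220703125, 273.1000061035156]]
```

View pics/crop0.png

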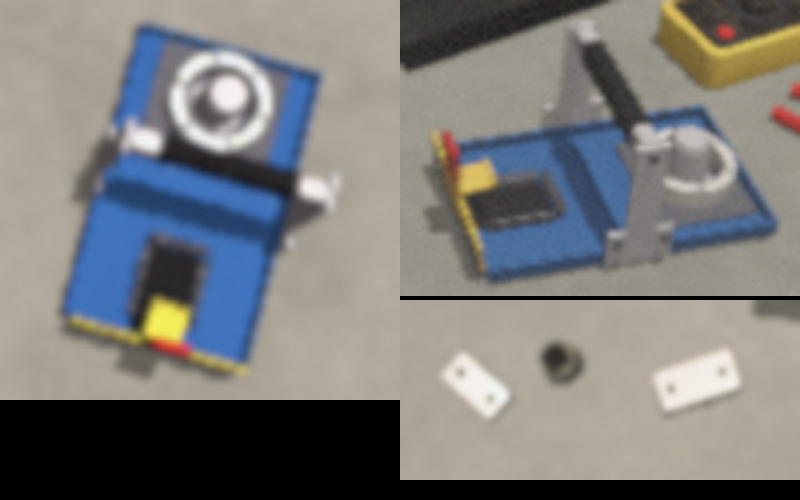

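The crops show the carrier's corners at top-view pixels of about (357.5,135.5), (397,145.7), (339,201) and (380,213). The bar runs (362,164)–(392,171.5), the spigot top is at (376.4,151.7), and the flap is shut or slightly ajar with its red tip at (363,208).

```bash
python3 - <<'E'
from h import *
a=cam('top');b=cam('side')
def w(x,y,z,c=a,s=400/90,o=(325,130)): return onz(c,(x+.5)/s-.5+o[0],(y+.5)/s-.5+o[1],z)[:2].round(1)
L=[w(*p) for p in[(145,25,16),(320,70,16),(62,315,20),(245,370,20)]];print(L)
b1,b2=w(165,153,102),w(297,186,102);bar=(b1+b2)/2
sp,ring=w(229,97,48),w(221,101,26)
red=onz(a,363.1,208,68)[:2];yl=onz(a,361.3,201.5,39)[:2]
print('bar',b1,b2,bar,'sp',sp,'ring',ring,'red',red,'yel',yl)
ax=lambda p,q:np.degrees(np.arctan2(*(p-q)[::-1]))
print('yaw: left',ax(L[0],L[2]),'right',ax(L[1],L[3]),'back',ax(L[0],L[1])-90,'front',ax(L[2],L[3])-90,'bar',ax(b1,b2)-90,'sp-red',ax(ring,red),'ring-bar',ax(ring,bar))
# side triangulation of blue base corners / bar ends
ws=lambda x,y,z:w(x,y,z,b,400/115,(285,225))
print('side bar ends',ws(583-400+10,45,102),ws(640-400,130,102),'front right',ws(490-400,275,5),'back right',ws(775-400,225,16),'redtip',ws(450-400,150,64))
for yaw in(-14,-16):
  u=np.array([np.cos(np.radians(yaw)),np.sin(np.radians(yaw))])
  print(yaw,'origin from bar',bar,'ring',ring-64*u,'spig',sp-64*u,'red->',red+109*u, 'corners',np.mean(L,0))
E
```

```text
[array([ 731.4, -205.3]), array([ 701.2, -325.8]), array([ 526.6, -144.8]), array([ 491.4, -267.6])]
bar [ 622.3 -197.5] [ 602.1 -281.7] [ 612.2 -239.6] sp [ 673.2 -253.9] ring [ 675.6 -254.2] red [ 499.70027488 -206.87116648] yel [ 522.29128606 -208.70395737]
yaw: left -16.457675659811198 right -15.504389777265004 back -14.069802101054847 front -15.994682580820253 bar -13.490585874510714 sp-red -15.05974543117705 ring-bar -12.96821320875649
side bar ends [ 630.7 -190.7] [ 604.1 -280. ] front right [ 498.3 -268.7] back right [ 694.1 -331.7] redtip [ 504.2 -202.2]
-14 origin from bar [ 612.2 -239.6] ring [ 613.50107352 -238.71699868] spig [ 611.10107352 -238.41699868] red-> [ 605.46250905 -233.2406531 ] corners [ 612.65  -235.875]
-16 origin from bar [ 612.2 -239.6] ring [ 614.07925146 -236.55920923] spig [ 611.67925146 -236.25920923] red-> [ 604.47779974 -236.91563827] corners [ 612.65  -235.875]
```

```bash
cat >> h.py <<'E'
YAW=-15.2; ORG=np.array([612.5,-237.5])
U=np.array([np.cos(np.radians(YAW)),np.sin(np.radians(YAW))]); V=np.array([-U[1],U[0]])
def pt(fx,fy,z): return np.r_[ORG+fx*U+fy*V,z]   # carrier coords -> world
def to(goal,psi,s=None):
    s=s or manip.sense(); M=R.from_euler('xyz',s['eef_rot']).as_matrix()
    G=R.from_euler('xyz',[np.pi,0,np.radians(psi)]).as_matrix()
    d=M.T@(np.array(goal)-s['tool_pos'])/1000; r=np.degrees(R.from_matrix(M.T@G).as_rotvec())
    print(np.r_[d,r].round(4).tolist(),'dist',np.linalg.norm(d).round(3))
def flap(t): # TCP for tongue grasp at flap angle t
    return pt(-109-56*np.sin(t),0,8+56*np.cos(t)-17)
E
python3 - <<'E'
from h import *
g=flap(.1);print(g);g[2]=150;to(g,180+YAW)
E
```

```text
[ 501.91811205 -207.455566     46.72023326]
[-0.5432, -0.5759, 0.0813, -0.0383, -0.0109, -7.1352] dist 0.796
```

Units first: shifts go in shares of 0.8 m and turns go in shares of pi rad. So -0.576 m / 0.8 = -0.72, -0.543 m / 0.8 = -0.6788, -7.1 degrees / 180 = -0.0394.

Emit:
{"fn": "drive_tool", "kwargs": {"increments": [[[-0.6788,-0.72,0.1013,0,0,-0.0394,0.06],[-0.6788,-0.72,0.1013,0,0,-0.0394,0.06],[-0.6788,-0.72,0.1013,0,0,-0.0394,0.06],[-0.6788,-0.72,0.1013,0,0,-0.0394,0.06],[-0.6788,-0.72,0.1013,0,0,-0.0394,0.06],[-0.6788,-0.72,0.1013,0,0,-0.0394,0.06],[-0.6788,-0.72,0.1013,0,0,-0.0394,0.06],[-0.6788,-0.72,0.1013,0,0,-0.0394,0.06],[-0.6788,-0.72,0.1013,0,0,-0.0394,0.06],[-0.6788,-0.72,0.1013,0,0,-0.0394,0.06]]], "grip_force": 40}}

```text
time: 1.55
tool_pos: [441.7, -50.9, 167.8]
eef_rot: [3.141, 0.001, 2.875]
ft_force: [0.3, 0.8, 0.8]
width: 60.0
grip_force: 0.0
```

```bash
python3 - <<'E'
from h import *
g=flap(.1);g[2]=150;to(g,180+YAW)
E
```

```text
[-0.0993, -0.1352, 0.0179, 0.0083, 0.07, -0.0666] dist 0.169
```

In the tool's units: -0.135 m / 0.8 = -0.1688, -0.099 m / 0.8 = -0.1238.

Emit:
{"fn": "drive_tool", "kwargs": {"increments": [[[-0.1238,-0.1688,0.0225,0,0,0,0.06],[-0.1238,-0.1688,0.0225,0,0,0,0.06],[-0.1238,-0.1688,0.0225,0,0,0,0.06],[-0.1238,-0.1688,0.0225,0,0,0,0.06],[-0.1238,-0.1688,0.0225,0,0,0,0.06]]]}}

```text
time: 2.17
tool_pos: [500.8, -204.4, 149.5]
eef_rot: [3.141, -0.001, 2.876]
ft_force: [1.1, -0.2, 0.4]
width: 59.8
grip_force: 0.0
```

```bash
python3 - <<'E'
from h import *
g=flap(.1);to(g,180+YAW)
b=cam('side');a=cam('top')
img=np.zeros((400,800,3),np.uint8)
img[:,:400]=cv2.resize(b['frame'][200:310,280:390],(400,400),interpolation=cv2.INTER_CUBIC)
img[:,400:]=cv2.resize(a['frame'][120:220,320:420],(400,400),interpolation=cv2.INTER_CUBIC)
cv2.imwrite('pics/c1.png',img[:,:,::-1])
E
```

```text
[-0.002, -0.0028, 0.1027, 0.0349, -0.0479, -0.0369] dist 0.103
```

View pics/c1.png

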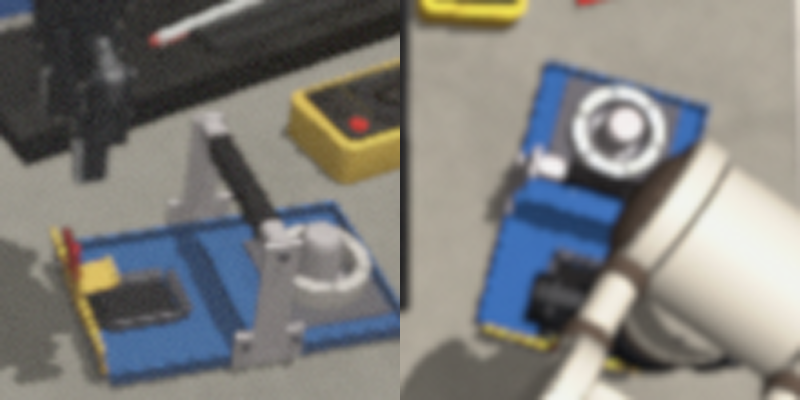

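The gripper hangs directly above the red tongue (crop (70,255)), so I can descend.

In the tool's units: 0.102 m / 0.8 = 0.1275, -0.002 m / 0.8 = -0.0025.

Emit:
{"fn": "drive_tool", "kwargs": {"increments": [[[-0.0013,-0.0019,0.0625,0,0,0,0.06],[-0.0025,-0.0025,0.1063,0,0,0,0.06],[-0.0025,-0.0025,0.1275,0,0,0,0.06],[-0.0025,-0.0025,0.1275,0,0,0,0.06],[-0.0025,-0.0025,0.1275,0,0,0,0.02],[-0.0025,-0.0025,0.1275,0,0,0,0.01],[-0.0025,-0.0025,0.1275,0,0,0,0.01],[-0.0025,-0.0025,0.1275,0,0,0,0.01]]], "grip_force": 25}}

```text
time: 3.28
tool_pos: [503.8, -207.9, 49.5]
eef_rot: [-3.141, 0.003, 2.876]
ft_force: [-0.2, 2.1, 6.9]
width: 25.4
grip_force: 26.0
```

```bash
python3 - <<'E'
from h import *
s=manip.sense();print(s['width'],s['grip_force'],s['tool_pos'],s['ft_force'])
for t in(.1,.3,.5,.7,.9,1.1,1.2,1.24):
  f=flap(t)-flap(.1);print(t,np.r_[-1e-3*56*0,0],'fwd',56*(np.sin(t)-np.sin(.1)),'down',-f[2])
to(flap(.1),180+YAW)
E
```

```text
25.381612618237842 26.024088710546494 [ 503.77705198 -207.94827259   49.49676054] [-0.15681003  2.08985994  6.9062652 ]
0.1 [-0.  0.] fwd 0.0 down -0.0
0.3 [-0.  0.] fwd 10.958460240812638 down 2.22138986453551
0.5 [-0.  0.] fwd 21.25715882961299 down 6.575609789708572
0.7 [-0.  0.] fwd 30.48551915308832 down 12.889070767638088
0.9 [-0.  0.] fwd 38.275635606916694 down 20.910075032412244
1.1 [-0.  0.] fwd 44.316940831218005 down 30.318850455737113
1.2 [-0.  0.] fwd 46.60351748194229 down 35.42819900487572
1.24 [-0.  0.] fwd 47.3732326369518 down 37.53164132699798
[0.0019, -0.0, 0.0028, -0.0305, 0.1617, -0.0362] dist 0.003
```

In the tool's units: 0.044 m / 0.8 = 0.055, 0.0305 m / 0.8 = 0.0381.

Emit:
{"fn": "drive_tool", "kwargs": {"increments": [[[0.0075,0,0.0006,0,0,0,0.01],[0.0138,0,0.0013,0,0,0,0.01],[0.0206,0,0.0038,0,0,0,0.01],[0.0263,0,0.0063,0,0,0,0.01],[0.0325,0,0.01,0,0,0,0.01],[0.0381,0,0.0144,0,0,0,0.01],[0.0431,0,0.0194,0,0,0,0.01],[0.0475,0,0.0244,0,0,0,0.01],[0.0519,0,0.03,0,0,0,0.01],[0.055,0,0.0363,0,0,0,0.01]]]}}

```text
time: 4.53
tool_pos: [458.8, -196.1, 18.8]
eef_rot: [-3.141, -0.002, 2.876]
ft_force: [-3.2, -1.2, 6.8]
width: 25.3
grip_force: 27.8
```

In the tool's units: 0.007 m / 0.8 = 0.0088, 0.002 m / 0.8 = 0.0025.

Emit:
{"fn": "drive_tool", "kwargs": {"increments": [[[0.0019,0,0.0038,0,0,0,0.01],[0.0025,0,0.0075,0,0,0,0.01],[0.0025,0,0.0088,0,0,0,0.01],[0.0025,0,0.0088,0,0,0,0.01]]]}}

```text
time: 5.03
tool_pos: [455.7, -195.1, 11.1]
eef_rot: [-3.141, -0.005, 2.876]
ft_force: [-5.2, -1.9, 6.5]
width: 25.2
grip_force: 27.8
```

```bash
python3 - <<'E'
from h import *
s=manip.sense();print(s['tool_pos'],s['ft_force'],flap(1.2))
b=cam('side');a=cam('top')
img=np.zeros((400,800,3),np.uint8)
img[:,:400]=cv2.resize(b['frame'][200:310,280:390],(400,400),interpolation=cv2.INTER_CUBIC)
img[:,400:]=cv2.resize(a['frame'][120:220,320:420],(400,400),interpolation=cv2.INTER_CUBIC)
cv2.imwrite('pics/c2.png',img[:,:,::-1])
E
```

```text
[ 455.65922577 -195.07858182   11.08740684] [-5.22889347 -1.8921189   6.5211545 ] [ 456.94494898 -195.23662803   11.29203425]
```

View pics/c2.png

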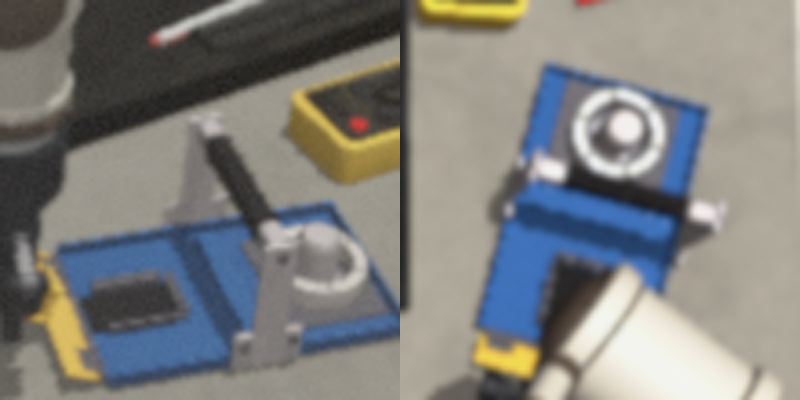

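The flap is down (yellow apron flat at crop (65,310)) and the carrier hasn't moved. Next I release it and rise.

Emit:
{"fn": "drive_tool", "kwargs": {"increments": [[[0,0,0,0,0,0,0.05],[0,0,0,0,0,0,0.05],[0,0,-0.0375,0,0,0,0.06],[0,0,-0.1125,0,0,0,0.06],[0,0,-0.1625,0,0,0,0.06],[0,0,-0.1625,0,0,0,0.06]]]}}

```text
time: 5.88
tool_pos: [460.1, -196.7, 145.2]
eef_rot: [-3.139, 0.006, 2.876]
ft_force: [0.3, 0.1, 0.4]
width: 60.2
grip_force: 0.0
```

```bash
python3 - <<'E'
from h import *
g=[463.7,199,100];to(g,109.5)
E
```

```text
[0.1007, 0.3829, 0.0435, 0.0402, 0.4143, 55.2812] dist 0.398
```

In the tool's units: 0.383 m / 0.8 = 0.4788, 0.101 m / 0.8 = 0.1263, 55.3 degrees / 180 = 0.3072.

Emit:
{"fn": "drive_tool", "kwargs": {"increments": [[[0.1263,0.4788,0.0538,0,0.0022,0.3072,0.06],[0.1263,0.4788,0.0538,0,0.0022,0.3072,0.06],[0.1263,0.4788,0.0538,0,0.0022,0.3072,0.06],[0.1263,0.4788,0.0538,0,0.0022,0.3072,0.06],[0.1263,0.4788,0.0538,0,0.0022,0.3072,0.06],[0.1263,0.4788,0.0538,0,0.0022,0.3072,0.06],[0.1263,0.4788,0.0538,0,0.0022,0.3072,0.06],[0.1263,0.4788,0.0538,0,0.0022,0.3072,0.06],[0.1263,0.4788,0.0538,0,0.0022,0.3072,0.06],[0.1263,0.4788,0.0538,0,0.0022,0.3072,0.06]]]}}

```text
time: 7.12
tool_pos: [461.2, 199.5, 98.2]
eef_rot: [-3.137, -0.006, 1.909]
ft_force: [0.3, 0.2, -0.1]
width: 60.1
grip_force: 0.0
```

```bash
python3 - <<'E'
from h import *
to([463.7,199,10.5],109.5)
# check the flap/carrier now that the arm is away
a=cam('top');cv2.imwrite('pics/c3.png',cv2.resize(a['frame'][120:240,310:430],(600,600),interpolation=cv2.INTER_CUBIC)[:,:,::-1])
E
```

```text
[-0.0018, 0.0026, 0.0877, -0.2386, -0.3349, -0.1411] dist 0.088
```

View pics/c3.png

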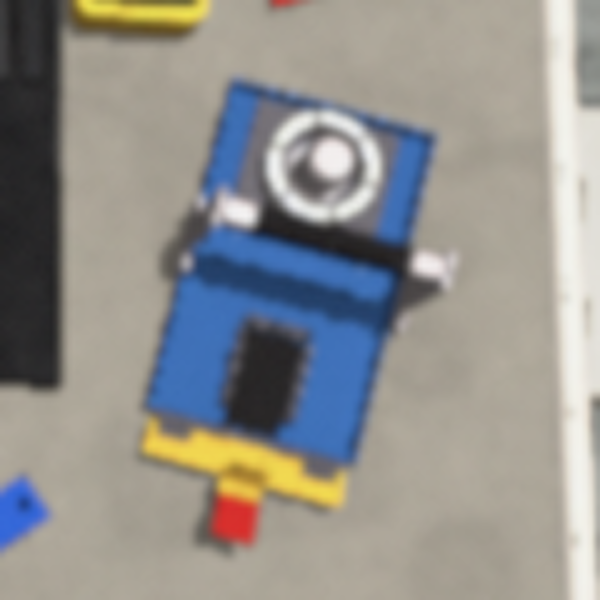

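The flap is fully open. The nest's dark floor is centred near crop (267,378), the red grip is at (236,520) and the corners are at (235,82), (437,133), (145,410) and (350,465). Next I take the block and refine the nest pose from these.

In the tool's units: 0.088 m / 0.8 = 0.11, 0.08 m / 0.8 = 0.1, -0.3 degrees / 180 = -0.0017.

Emit:
{"fn": "drive_tool", "kwargs": {"increments": [[[-0.0025,0.0031,0.0625,-0.0011,-0.0017,-0.0006,0.06],[-0.0025,0.0031,0.1,-0.0011,-0.0017,-0.0006,0.06],[-0.0025,0.0031,0.11,-0.0011,-0.0017,-0.0006,0.06],[-0.0025,0.0031,0.11,-0.0011,-0.0017,-0.0006,0.06],[-0.0025,0.0031,0.11,-0.0011,-0.0017,-0.0006,0.02],[-0.0025,0.0031,0.11,-0.0011,-0.0017,-0.0006,0.02],[-0.0025,0.0031,0.11,-0.0011,-0.0017,-0.0006,0.02],[-0.0025,0.0031,0.11,-0.0011,-0.0017,-0.0006,0.02]]], "grip_force": 60}}

```text
time: 8.18
tool_pos: [465.2, 200.2, 12.3]
eef_rot: [3.139, 0.0, 1.913]
ft_force: [-1.3, -1.7, 5.9]
width: 28.5
grip_force: 60.8
```

```bash
python3 - <<'E'
from h import *
a=cam('top')
def w(x,y,z): return onz(a,(x+.5)/5-.5+310,(y+.5)/5-.5+120,z)[:2]
L=[w(235,82,16),w(437,133,16),w(145,410,16),w(350,465,16)]
ax=lambda p,q:np.degrees(np.arctan2(*(p-q)[::-1])).round(2)
red=w(236,520,28);ring=w(325,166,26);sp=w(332,158,48);b1,b2=w(263,219,104),w(408,255,104)
nb,nf=w(277,331,7.5),w(260,424,7.5);nest=w(267,378,7.5)
print('yaw',ax(L[0],L[2]),ax(L[1],L[3]),ax(L[0],L[1])-90,ax(L[2],L[3])-90,'ring-red',ax(ring,red),'bar',ax(b1,b2)-90,'nest',ax(nb,nf),'ring-nest',ax(ring,nest))
for n,p,d in[('corners',np.mean(L,0),0),('ring',ring,64),('sp',sp,64),('nest',nest,-72),('red',red,-161.5),('bar',(b1+b2)/2,0)]:
  print(n,p.round(1),'org',(p-d*U).round(1), 'lat', ((p-ORG)@V).round(1))
s=manip.sense();print(s['width'],s['tool_pos'],s['ft_force'])
E
```

```text
yaw -15.72 -15.87 -13.780000000000001 -14.25 ring-red -15.05 bar -13.39 nest -11.28 ring-nest -14.61
corners [ 611. -236.] org [ 611. -236.] lat 1.0
ring [ 674.2 -255. ] org [ 612.4 -238.2] lat -0.7
sp [ 673.9 -253.5] org [ 612.1 -236.7] lat 0.7
nest [ 545.7 -221.5] org [ 615.2 -240.4] lat -2.1
red [ 457.4 -196.7] org [ 613.2 -239. ] lat -1.3
bar [ 614.  -239.4] org [ 614.  -239.4] lat -1.5
27.98437987685744 [465.16430782 200.24030525  12.33433481] [-1.48862012 -1.23561568  5.98376819]
```

In the tool's units: -0.12 m / 0.8 = -0.15, -0.09 m / 0.8 = -0.1125.

Emit:
{"fn": "drive_tool", "kwargs": {"increments": [[[0,0,-0.05,0,0,0,0.02],[0,0,-0.1125,0,0,0,0.02],[0,0,-0.15,0,0,0,0.02],[0,0,-0.15,0,0,0,0.02]]]}}

```text
time: 8.72
tool_pos: [465.9, 200.4, 133.3]
eef_rot: [3.135, 0.0, 1.913]
ft_force: [0.2, -0.8, -3.2]
width: 27.9
grip_force: 60.8
```

```bash
sed -i 's/^YAW=.*/YAW=-14.9; ORG=np.array([612.8,-238.2])/' h.py; python3 - <<'E'
from h import *
to(pt(-73.5,0,110),180+YAW);print(manip.sense()['width'])
E
```

```text
[-0.4209, -0.0694, 0.023, 0.3432, 0.2064, -55.5208] dist 0.427
27.939059648200878
```

In the tool's units: -0.42 m / 0.8 = -0.525, 0.023 m / 0.8 = 0.0288, -55.5 degrees / 180 = -0.3083.

Emit:
{"fn": "drive_tool", "kwargs": {"increments": [[[-0.525,-0.0875,0.0288,0.0017,0.0011,-0.3083,0.02],[-0.525,-0.0875,0.0288,0.0017,0.0011,-0.3083,0.02],[-0.525,-0.0875,0.0288,0.0017,0.0011,-0.3083,0.02],[-0.525,-0.0875,0.0288,0.0017,0.0011,-0.3083,0.02],[-0.525,-0.0875,0.0288,0.0017,0.0011,-0.3083,0.02],[-0.525,-0.0875,0.0288,0.0017,0.0011,-0.3083,0.02],[-0.525,-0.0875,0.0288,0.0017,0.0011,-0.3083,0.02],[-0.525,-0.0875,0.0288,0.0017,0.0011,-0.3083,0.02],[-0.525,-0.0875,0.0288,0.0017,0.0011,-0.3083,0.02],[-0.525,-0.0875,0.0288,0.0017,0.0011,-0.3083,0.02]]]}}

```text
time: 9.98
tool_pos: [537.8, -217.3, 105.9]
eef_rot: [-3.141, -0.008, 2.882]
ft_force: [-0.4, 0.3, -2.6]
width: 28.1
grip_force: 60.8
```

```bash
python3 - <<'E'
from h import *
to(pt(-73.5,0,36),180+YAW)
E
```

```text
[-0.005, -0.0008, 0.0699, -0.0329, -0.4688, 0.0157] dist 0.07
```

In the tool's units: 0.068 m / 0.8 = 0.085, -0.005 m / 0.8 = -0.0063, -0.5 degrees / 180 = -0.0028.

Emit:
{"fn": "drive_tool", "kwargs": {"increments": [[[-0.0063,-0.0013,0.0375,0,-0.0028,0,0.02],[-0.0063,-0.0013,0.0688,0,-0.0028,0,0.02],[-0.0063,-0.0013,0.085,0,-0.0028,0,0.02],[-0.0063,-0.0013,0.085,0,-0.0028,0,0.02],[-0.0063,-0.0013,0.085,0,-0.0028,0,0.02]]]}}

```text
time: 10.6
tool_pos: [543.7, -221.6, 40.5]
eef_rot: [-3.139, 0.005, 2.882]
ft_force: [-0.3, 0.1, -3.0]
width: 28.1
grip_force: 60.7
```

```bash
python3 - <<'E'
from h import *
to(pt(-73.5,0,19.5),180+YAW)
b=cam('side')
cv2.imwrite('pics/c4.png',cv2.resize(b['frame'][200:310,280:390],(600,600),interpolation=cv2.INTER_CUBIC)[:,:,::-1])
E
```

```text
[0.0025, 0.0018, 0.021, -0.1548, 0.3023, -0.0005] dist 0.021
```

View pics/c4.png

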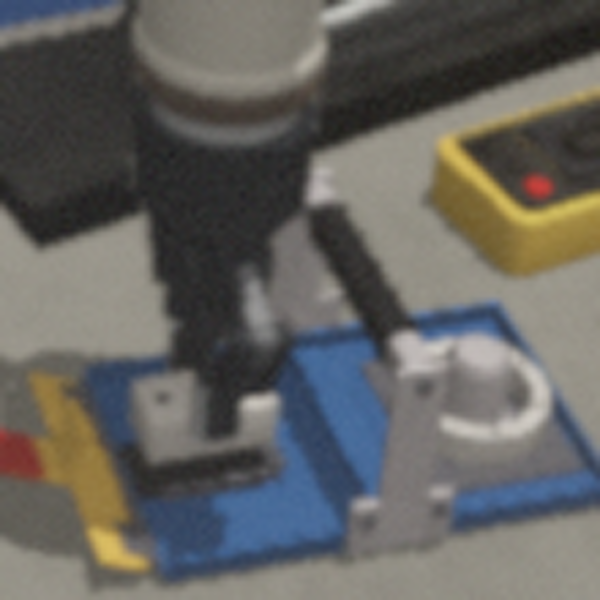

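The block hovers squarely above the nest, its lower edge at crop (135–275, 450). Next I lower it and let go.

In the tool's units: 0.022 m / 0.8 = 0.0275, 0.0025 m / 0.8 = 0.0031, 0.3 degrees / 180 = 0.0017.

Emit:
{"fn": "drive_tool", "kwargs": {"increments": [[[0.0031,0.0025,0.0088,0,0.0017,0,0.02],[0.0031,0.0025,0.015,0,0.0017,0,0.02],[0.0031,0.0025,0.0213,0,0.0017,0,0.02],[0.0031,0.0025,0.025,0,0.0017,0,0.02],[0.0031,0.0025,0.0275,0,0.0017,0,0.02],[0.0031,0.0025,0.0275,0,0.0017,0,0.02]]]}}

```text
time: 11.4
tool_pos: [540.9, -219.0, 19.8]
eef_rot: [-3.14, -0.003, 2.881]
ft_force: [-9.9, 4.5, 17.2]
width: 28.4
grip_force: 63.2
```

```bash
python3 - <<'E'
from h import *
s=manip.sense();print(s['tool_pos'],s['ft_force'],s['ft_torque']);to(pt(-73.5,0,19.5),180+YAW)
E
```

```text
[ 540.9337936  -219.03347104   19.77488928] [-9.93983675  4.50308493 17.22229255] [8.88426295e-01 1.39844259e+00 1.26236667e-03]
[-0.0009, -0.0, 0.0003, -0.1136, -0.1998, -0.0097] dist 0.001
```

In the tool's units: -0.12 m / 0.8 = -0.15, -0.001 m / 0.8 = -0.0013.

Emit:
{"fn": "drive_tool", "kwargs": {"increments": [[[0.0013,0,0,0,0,0,0.02],[0.0013,0,-0.0013,0,0,0,0.045],[0.0013,0,-0.0013,0,0,0,0.045],[0.0013,0,-0.0375,0,0,0,0.05],[0.0013,0,-0.1,0,0,0,0.05],[0.0013,0,-0.15,0,0,0,0.05],[0.0013,0,-0.15,0,0,0,0.05]]]}}

```text
time: 12.28
tool_pos: [542.9, -220.3, 141.6]
eef_rot: [-3.137, 0.006, 2.881]
ft_force: [-0.6, 0.5, 0.4]
width: 49.7
grip_force: 0.0
```

```bash
python3 - <<'E'
from h import *
g=flap(1.2);g[2]=130;to(g,180+YAW);to(flap(1.2),180+YAW)
b=cam('side')
cv2.imwrite('pics/c5.png',cv2.resize(b['frame'][200:310,280:390],(600,600),interpolation=cv2.INTER_CUBIC)[:,:,::-1])
E
```

```text
[0.0891, 0.0007, 0.0111, -0.2808, 0.3542, -0.0335] dist 0.09
[0.0898, 0.0012, 0.1298, -0.2808, 0.3542, -0.0335] dist 0.158
```

View pics/c5.png

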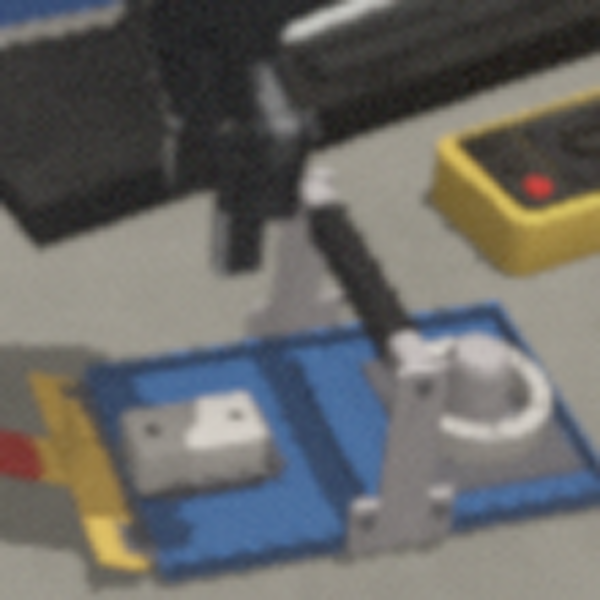

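The block sits flat and square in the nest, with its top face at crop (195,420). The flap is still down. Next I re-pinch the tongue.

In the tool's units: 0.129 m / 0.8 = 0.1613, 0.09 m / 0.8 = 0.1125, 0.3 degrees / 180 = 0.0017.

Emit:
{"fn": "drive_tool", "kwargs": {"increments": [[[0.0625,0,0.0063,-0.0011,0.0017,0,0.05],[0.1113,0.0013,0.0138,-0.0011,0.0017,0,0.05],[0.1113,0.0013,0.0625,-0.0011,0.0017,0,0.05],[0.1113,0.0013,0.1125,-0.0011,0.0017,0,0.05],[0.1113,0.0013,0.1438,-0.0011,0.0017,0,0.05],[0.1113,0.0013,0.1613,-0.0011,0.0017,0,0.05],[0.1113,0.0013,0.1613,-0.0011,0.0017,0,0.05]]], "grip_force": 25}}

```text
time: 13.2
tool_pos: [453.2, -194.0, 7.1]
eef_rot: [3.139, -0.01, 2.881]
ft_force: [0.4, 0.7, -0.3]
width: 50.2
grip_force: 0.0
```

Emit:
{"fn": "drive_tool", "kwargs": {"increments": [[[0,0,0,0,0,0,0.01],[0,0,0,0,0,0,0.01],[0,0,0,0,0,0,0.01],[0,0,0,0,0,0,0.01]]]}}

```text
time: 13.7
tool_pos: [454.9, -195.3, 9.2]
eef_rot: [3.141, -0.005, 2.881]
ft_force: [1.0, 0.4, 2.4]
width: 25.8
grip_force: 26.4
```

```bash
python3 - <<'E'
from h import *
s=manip.sense();print(s['tool_pos'],s['ft_force'],flap(1.2))
f=lambda t:np.array([56*np.sin(t),8+56*np.cos(t)])
for t in np.linspace(1.2,-.05,20):print(t.round(2),(f(t)-f(1.2)).round(1))
E
```

```text
[ 454.9016999  -195.28367521    9.19058484] [1.00868296 0.36576522 2.39566104] [ 457.0257918  -196.75168799   11.29203425]
1.2 [0. 0.]
1.13 [-1.4  3.4]
1.07 [-3.1  6.7]
1.0 [-5.   9.8]
0.94 [-7.1 12.9]
0.87 [-9.4 15.8]
0.81 [-11.8  18.5]
0.74 [-14.5  21.1]
0.67 [-17.3  23.5]
0.61 [-20.2  25.7]
0.54 [-23.3  27.7]
0.48 [-26.5  29.5]
0.41 [-29.8  31.1]
0.34 [-33.3  32.4]
0.28 [-36.8  33.5]
0.21 [-40.3  34.4]
0.15 [-44.   35.1]
0.08 [-47.6  35.5]
0.02 [-51.3  35.7]
-0.05 [-55.   35.6]
```

In the tool's units: -0.044 m / 0.8 = -0.055, -0.039 m / 0.8 = -0.0488.

Emit:
{"fn": "drive_tool", "kwargs": {"increments": [[[-0.0031,0,-0.0063,0,0,0,0.01],[-0.0063,0,-0.0125,0,0,0,0.01],[-0.0113,0,-0.0194,0,0,0,0.01],[-0.0169,0,-0.0256,0,0,0,0.01],[-0.0225,0,-0.0306,0,0,0,0.01],[-0.0288,0,-0.035,0,0,0,0.01],[-0.0356,0,-0.0388,0,0,0,0.01],[-0.0425,0,-0.0413,0,0,0,0.01],[-0.0488,0,-0.0431,0,0,0,0.01],[-0.055,0,-0.045,0,0,0,0.01]]]}}

```text
time: 14.95
tool_pos: [497.2, -206.3, 44.1]
eef_rot: [3.14, -0.008, 2.881]
ft_force: [-2.1, 1.0, -5.6]
width: 25.5
grip_force: 26.7
```

In the tool's units: -0.011 m / 0.8 = -0.0138, -0.008 m / 0.8 = -0.01.

Emit:
{"fn": "drive_tool", "kwargs": {"increments": [[[-0.005,0,-0.0006,0,0,0,0.01],[-0.01,0,-0.0006,0,0,0,0.01],[-0.0138,0,-0.0006,0,0,0,0.01],[-0.0138,0,-0.0006,0,0,0,0.01],[-0.0138,0,-0.0006,0,0,0,0.01]]]}}

```text
time: 15.58
tool_pos: [508.1, -209.3, 44.8]
eef_rot: [3.14, -0.006, 2.881]
ft_force: [-0.2, 0.3, -5.1]
width: 25.5
grip_force: 26.7
```

```bash
python3 - <<'E'
from h import *
s=manip.sense();print(s['tool_pos'],s['ft_force'],flap(0))
E
```

```text
[ 508.06784414 -209.29281069   44.78000298] [-0.15696048  0.258864   -5.10893509] [ 507.46500735 -210.17252555   47.        ]
```

In the tool's units: -0.0045 m / 0.8 = -0.0056, -0.003 m / 0.8 = -0.0038.

Emit:
{"fn": "drive_tool", "kwargs": {"increments": [[[-0.0019,0,0,0,0,0,0.01],[-0.0038,0,0,0,0,0,0.01],[-0.0056,0,0.0006,0,0,0,0.01],[-0.0056,0,0.0006,0,0,0,0.01]]]}}

```text
time: 16.08
tool_pos: [512.1, -210.3, 44.0]
eef_rot: [3.14, -0.007, 2.881]
ft_force: [-2.9, 0.5, -4.6]
width: 25.6
grip_force: 26.7
```

In the tool's units: -0.003 m / 0.8 = -0.0038, -0.0015 m / 0.8 = -0.0019.

Emit:
{"fn": "drive_tool", "kwargs": {"increments": [[[-0.0019,0,0,0,0,0,0.01],[-0.0038,0,0,0,0,0,0.01],[-0.0038,0,0,0,0,0,0.01]]]}}

```text
time: 16.45
tool_pos: [515.1, -211.1, 44.1]
eef_rot: [3.14, -0.007, 2.881]
ft_force: [-1.8, 0.1, -4.4]
width: 25.5
grip_force: 26.7
```

In the tool's units: 0.2 m / 0.8 = 0.25, -0.16 m / 0.8 = -0.2.

Emit:
{"fn": "drive_tool", "kwargs": {"increments": [[[0,0,0,0,0,0,0.05],[0,0,0,0,0,0,0.05],[0,0,-0.0375,0,0,0,0.05],[0,0,-0.1125,0,0,0,0.05],[0,0,-0.1875,0,0,0,0.05],[0.075,0.125,-0.2,0,0,0,0.05],[0.1,0.2,-0.2,0,0,0,0.05],[0.1,0.25,-0.2,0,0,0,0.05],[0.1,0.25,-0.2,0,0,0,0.05]]]}}

```text
time: 17.58
tool_pos: [490.5, 4.9, 206.1]
eef_rot: [3.139, -0.004, 2.883]
ft_force: [0.5, -0.4, -0.3]
width: 50.1
grip_force: 0.0
```

```bash
python3 - <<'E'
from h import *
b=cam('side');a=cam('top')
img=np.zeros((400,800,3),np.uint8)
img[:,:400]=cv2.resize(b['frame'][210:310,280:380],(400,400),interpolation=cv2.INTER_CUBIC)
img[:,400:]=cv2.resize(a['frame'][125:225,325:425],(400,400),interpolation=cv2.INTER_CUBIC)
cv2.imwrite('pics/c6.png',img[:,:,::-1])
E
```

```text
(no output)
```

View pics/c6.png

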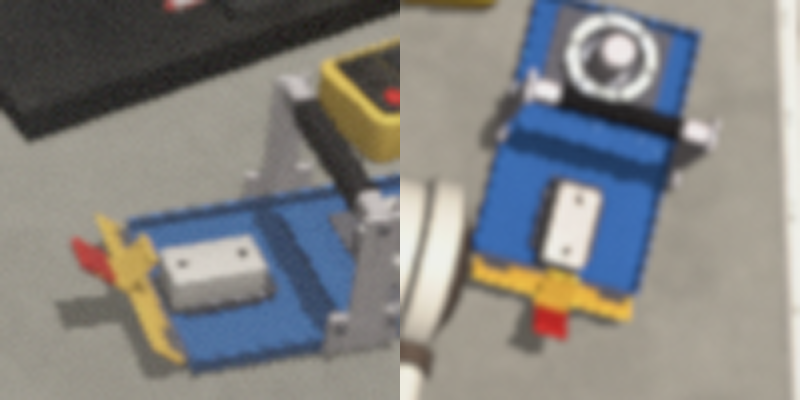

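The flap is only about half up: the red tip is at top-crop (551,322), and the friction of the pinch dragged the carrier back about 25 mm instead. The block is still seated at (571,225). I'll push the flap shut with closed fingers from in front and re-measure the carrier first.

```bash
cat >> h.py <<'E'
def reds(c,box):
    hsv=cv2.cvtColor(c['frame'],cv2.COLOR_RGB2HSV);H,S,W=[hsv[...,i] for i in range(3)]
    x0,y0,x1,y1=box; m=np.zeros(H.shape,bool); m[y0:y1,x0:x1]=1
    q=np.argwhere(m&((H<8)|(H>172))&(S>130)&(W>60))[:,::-1].astype(float)
    return q
def rednear(c,P,rad=18):
    u,v=proj(c,P); return reds(c,[int(u-rad),int(v-rad),int(u+rad),int(v+rad)])
E
python3 - <<'E'
from h import *
a=cam('top');b=cam('side')
def w(x,y,z): return onz(a,(x+.5)/4-.5+325,(y+.5)/4-.5+125,z)[:2]
ring=w(212,57,26);sp=w(218,48,48);b1,b2=w(163,98,104),w(282,127,104);blk=w(171,225,32.5);red=w(151,322,50)
L=[w(130,0,16),w(297,35,16),w(72,258,16),w(235,293,16)]
ax=lambda p,q:np.degrees(np.arctan2(*(p-q)[::-1])).round(2)
print('yaw',ax(L[0],L[2]),ax(L[1],L[3]),'ring-blk',ax(ring,blk),'ring-red',ax(ring,red),'sp',ax(sp,blk),'bar',ax(b1,b2)-90)
for n,p,d in[('ring',ring,64),('sp',sp,64),('blk',blk,-72),('bar',(b1+b2)/2,0),('corners',np.mean(L,0),0)]:print(n,p.round(1),(p-d*U).round(1))
# triangulate red
qa=reds(a,[350,195,375,215]).mean(0);qb=reds(b,[293,262,312,285]).mean(0)
A=[];r=[]
for c,q in((a,qa),(b,qb)):
    d=ray(c,*q);d/=np.linalg.norm(d);P=np.eye(3)-np.outer(d,d);A.append(P);r.append(P@c['origin'])
X=np.linalg.solve(sum(A),sum(r));print('red',qa,qb,X,[np.linalg.norm(A[i]@X-r[i]) for i in(0,1)])
E
```

```text
yaw -13.13 -14.73 ring-blk -15.09 ring-red -15.1 sp -14.46 bar -13.219999999999999
ring [ 718.1 -265.2] [ 656.2 -248.8]
sp [ 719.1 -264. ] [ 657.3 -247.5]
blk [ 585.8 -229.6] [ 655.4 -248.1]
bar [ 655.8 -250.6] [ 655.8 -250.6]
corners [ 651.1 -244.6] [ 651.1 -244.6]
red [361.7962963  205.14814815] [302.84444444 274.46666667] [ 511.31877872 -209.0082794    44.21238558] [np.float64(0.5629623905448915), np.float64(0.562962390544835)]
```

```bash
sed -i 's/^YAW=.*/YAW=-14.9; ORG=np.array([655.9,-248.6])/' h.py; python3 - <<'E'
from h import *
to(pt(-192,0,150),180+YAW);to(pt(-192,0,15),180+YAW)
E
```

```text
[-0.0323, -0.1999, 0.0552, 0.0563, -0.2956, 0.0266] dist 0.21
[-0.033, -0.2, 0.1902, 0.0563, -0.2956, 0.0266] dist 0.278
```

In the tool's units: -0.2 m / 0.8 = -0.25, -0.033 m / 0.8 = -0.0413, -0.3 degrees / 180 = -0.0017.

Emit:
{"fn": "drive_tool", "kwargs": {"increments": [[[-0.0125,-0.075,0.025,0,0,0,0],[-0.025,-0.15,0.05,0,0,0,0],[-0.0375,-0.225,0.0688,0,-0.0017,0,0],[-0.0413,-0.25,0.0688,0,-0.0017,0,0],[-0.0413,-0.25,0.1,0,-0.0017,0,0],[-0.0413,-0.25,0.1625,0,-0.0017,0,0],[-0.0413,-0.25,0.2063,0,-0.0017,0,0],[-0.0413,-0.25,0.2375,0,-0.0017,0,0],[-0.0413,-0.25,0.2375,0,-0.0017,0,0]]]}}

```text
time: 18.9
tool_pos: [467.4, -199.1, 12.6]
eef_rot: [3.139, -0.006, 2.879]
ft_force: [0.3, 0.1, 1.0]
width: -0.0
grip_force: 0.0
```

```bash
python3 - <<'E'
from h import *
to(pt(-192,0,15),180+YAW)
E
```

```text
[-0.0029, 0.0007, -0.0024, 0.158, -0.3391, -0.1457] dist 0.004
```

In the tool's units: -0.062 m / 0.8 = -0.0775, -0.058 m / 0.8 = -0.0725.

Emit:
{"fn": "drive_tool", "kwargs": {"increments": [[[-0.0125,0,-0.0025,0,0,0,0],[-0.0238,0,-0.01,0,0,0,0],[-0.0338,0,-0.0175,0,0,0,0],[-0.0425,0,-0.025,0,0,0,0],[-0.0513,0,-0.0313,0,0,0,0],[-0.0588,0,-0.0363,0,0,0,0],[-0.0663,0,-0.04,0,0,0,0],[-0.0725,0,-0.0425,0,0,0,0],[-0.0775,0,-0.0438,0,0,0,0],[-0.0775,0,-0.0438,0,0,0,0]]]}}

```text
time: 20.15
tool_pos: [529.5, -215.0, 49.3]
eef_rot: [3.14, -0.002, 2.881]
ft_force: [-0.5, 0.3, -1.0]
width: 0.0
grip_force: 0.0
```

```bash
python3 - <<'E'
from h import *
s=manip.sense();d=s['tool_pos'][:2]-ORG;print('carrier x',d@U,d@V,s['ft_force'])
a=cam('top');b=cam('side')
for th in(0,.2,.4):
  P=np.r_[pt(-109-56*np.sin(th),0,0)[:2],8+56*np.cos(th)];print(th,'expect',proj(b,P))
q=rednear(b,pt(-115,0,62),14);print('side red',len(q),q.mean(0))
# blue deck extents in side view (compare with before)
hsv=cv2.cvtColor(a['frame'],cv2.COLOR_RGB2HSV)
m=(hsv[...,0]>100)&(hsv[...,0]<120)&(hsv[...,1]>110);m[:120]=m[215:]=0;m[:,:335]=m[:,410:]=0
q=np.argwhere(m);print('top blue back row',q[:,0].min(),q[:,1].max())
E
```

```text
carrier x -130.7630570045448 -0.038914252339601774 [-0.45454739  0.28955317 -0.97748126]
0 expect [319.2 266.2]
0.2 expect [314.8 267.3]
0.4 expect [310.5 269. ]
side red 8 [318.125 270.   ]
top blue back row 123 398
```

In the tool's units: -0.005 m / 0.8 = -0.0063, -0.003 m / 0.8 = -0.0038.

Emit:
{"fn": "drive_tool", "kwargs": {"increments": [[[-0.0038,0,0,0,0,0,0],[-0.0063,0,0,0,0,0,0],[-0.0063,0,0,0,0,0,0]]]}}

```text
time: 20.62
tool_pos: [534.2, -216.2, 49.2]
eef_rot: [3.14, -0.002, 2.881]
ft_force: [-0.7, -0.7, 0.0]
width: 0.0
grip_force: 0.0
```

Emit:
{"fn": "drive_tool", "kwargs": {"increments": [[[-0.0025,0,0,0,0,0,0],[-0.005,0,0,0,0,0,0],[-0.005,0,0,0,0,0,0]]]}}

```text
time: 21.0
tool_pos: [537.0, -216.9, 49.1]
eef_rot: [3.14, -0.005, 2.881]
ft_force: [-4.1, 1.4, 3.9]
width: 0.3
grip_force: 2.4
```

```bash
python3 - <<'E'
from h import *
s=manip.sense();d=s['tool_pos'][:2]-ORG;print('carrier x',d@U,d@V,s['ft_force'])
E
```

```text
carrier x -123.04593611045613 0.056050262342481005 [-4.05109469  1.42977845  3.89505846]
```

In the tool's units: -0.003 m / 0.8 = -0.0038, -0.002 m / 0.8 = -0.0025.

Emit:
{"fn": "drive_tool", "kwargs": {"increments": [[[-0.0025,0,0,0,0,0,0],[-0.0038,0,0,0,0,0,0],[-0.0038,0,0,0,0,0,0]]]}}

```text
time: 21.38
tool_pos: [539.1, -217.4, 49.0]
eef_rot: [3.14, -0.007, 2.881]
ft_force: [-7.7, 1.7, 6.0]
width: 0.0
grip_force: 4.0
```

In the tool's units: 0.2 m / 0.8 = 0.25, 0.18 m / 0.8 = 0.225.

Emit:
{"fn": "drive_tool", "kwargs": {"increments": [[[0.025,0,0,0,0,0,0],[0.0625,0,0,0,0,0,0.04],[0.0625,0,-0.075,0,0,0,0.04],[0.0625,0.075,-0.1375,0,0,0,0.04],[0.0625,0.15,-0.175,0,0,0,0.04],[0.0625,0.225,-0.2,0,0,0,0.04],[0.0625,0.25,-0.2,0,0,0,0.04],[0.0625,0.25,-0.2,0,0,0,0.04]]]}}

```text
time: 22.38
tool_pos: [545.2, -9.9, 210.6]
eef_rot: [3.14, 0.0, 2.885]
ft_force: [-0.1, -0.5, -0.5]
width: 40.3
grip_force: 0.0
```

```bash
python3 - <<'E'
from h import *
b=cam('side');a=cam('top')
img=np.zeros((400,800,3),np.uint8)
img[:,:400]=cv2.resize(b['frame'][210:310,290:390],(400,400),interpolation=cv2.INTER_CUBIC)
img[:,400:]=cv2.resize(a['frame'][115:215,325:425],(400,400),interpolation=cv2.INTER_CUBIC)
cv2.imwrite('pics/c7.png',img[:,:,::-1])
E
```

```text
(no output)
```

View pics/c7.png

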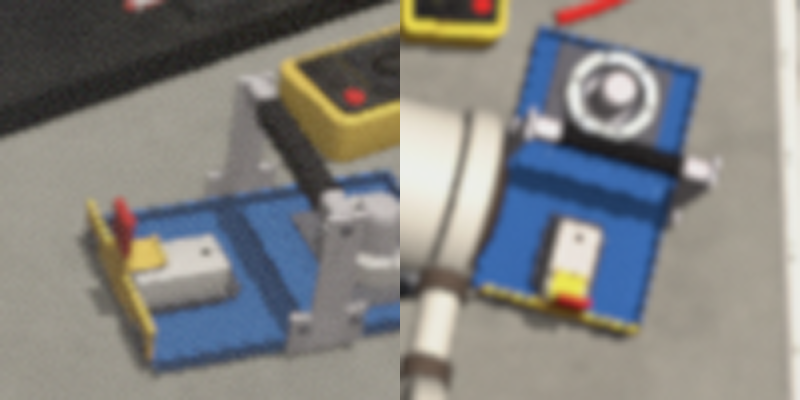

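The flap is shut, with the keeper over the block at top-crop (566,283). The ring is on its spigot at (612,95) and the bar runs (565,138)–(680,163). Next I grasp the bar.

```bash
python3 - <<'E'
from h import *
a=cam('top')
def w(x,y,z): return onz(a,(x-400+.5)/4-.5+325,(y+.5)/4-.5+115,z)[:2]
ring=w(612,95,26);sp=w(618,88,48);b1,b2=w(565,138,104),w(680,163,104);red=w(572,303,72)
hl=w(478,290,25);hr=w(636,331,25)
ax=lambda p,q:np.degrees(np.arctan2(*(p-q)[::-1])).round(2)
print('yaw',ax(ring,red),ax(sp,red),ax(b1,b2)-90,ax(hl,hr)-90)
for n,p,d in[('ring',ring,64),('sp',sp,64),('bar',(b1+b2)/2,0),('red',red,-111),('apron',(hl+hr)/2,-111)]:print(n,p.round(1),(p-d*U).round(1))
o=np.mean([ring-64*U,sp-64*U,(b1+b2)/2],0);print(o)
to(np.r_[o,180],90+YAW);to(np.r_[o,84],90+YAW)
E
```

```text
yaw -15.0 -14.63 -11.730000000000004 -13.86
ring [ 719.7 -265.3] [ 657.8 -248.8]
sp [ 719.1 -264. ] [ 657.3 -247.5]
bar [ 657.3 -250.6] [ 657.3 -250.6]
red [ 550.9 -220. ] [ 658.2 -248.6]
apron [ 552.3 -220.1] [ 659.6 -248.6]
[ 657.45223195 -248.98123785]
[-0.1707, -0.1989, 0.0284, -0.0789, -0.1618, 89.9386] dist 0.264
[-0.171, -0.199, 0.1244, -0.0789, -0.1618, 89.9386] dist 0.29
```

In the tool's units: -0.199 m / 0.8 = -0.2488, -0.171 m / 0.8 = -0.2138, 90 degrees / 180 = 0.5.

Emit:
{"fn": "drive_tool", "kwargs": {"increments": [[[-0.2138,-0.2488,0.035,0,0,0.5,0.06],[-0.2138,-0.2488,0.035,0,0,0.5,0.06],[-0.2138,-0.2488,0.035,0,0,0.5,0.06],[-0.2138,-0.2488,0.035,0,0,0.5,0.06],[-0.2138,-0.2488,0.035,0,0,0.5,0.06],[-0.2138,-0.2488,0.035,0,0,0.5,0.06],[-0.2138,-0.2488,0.035,0,0,0.5,0.06],[-0.2138,-0.2488,0.035,0,0,0.5,0.06],[-0.2138,-0.2488,0.035,0,0,0.5,0.06],[-0.2138,-0.2488,0.035,0,0,0.5,0.06]]]}}

```text
time: 23.78
tool_pos: [657.2, -249.9, 180.2]
eef_rot: [-3.139, -0.001, 1.309]
ft_force: [-0.1, -0.5, -0.1]
width: 60.3
grip_force: 0.0
```

```bash
python3 - <<'E'
from h import *
to([657.5,-249,84],90+YAW)
E
```

```text
[0.0008, 0.0003, 0.0962, -0.1749, -0.0838, -0.1036] dist 0.096
```

In the tool's units: 0.096 m / 0.8 = 0.12, 0.001 m / 0.8 = 0.0013, -0.2 degrees / 180 = -0.0011.

Emit:
{"fn": "drive_tool", "kwargs": {"increments": [[[0.0013,0,0.05,-0.0011,-0.0006,0,0.06],[0.0013,0,0.0938,-0.0011,-0.0006,0,0.06],[0.0013,0,0.12,-0.0011,-0.0006,0,0.06],[0.0013,0,0.12,-0.0011,-0.0006,0,0.06],[0.0013,0,0.12,-0.0011,-0.0006,0,0.005],[0.0013,0,0.12,-0.0011,-0.0006,0,0.005],[0.0013,0,0.12,-0.0011,-0.0006,0,0.005],[0.0013,0,0.12,-0.0011,-0.0006,0,0.005],[0.0013,0,0.12,-0.0011,-0.0006,0,0.005],[0.0013,0,0.12,-0.0011,-0.0006,0,0.005]]], "grip_force": 100}}

```text
time: 25.02
tool_pos: [659.0, -247.8, 87.2]
eef_rot: [3.138, 0.001, 1.31]
ft_force: [-2.1, 0.4, 6.2]
width: 14.0
grip_force: 98.8
```

Gripped (width 14). Next I lift slowly, straight up, about 152 mm.

In the tool's units: -0.124 m / 0.8 = -0.155, -0.112 m / 0.8 = -0.14.

Emit:
{"fn": "drive_tool", "kwargs": {"increments": [[[0,0,-0.0063,0,0,0,0.005],[0,0,-0.0188,0,0,0,0.005],[0,0,-0.035,0,0,0,0.005],[0,0,-0.0525,0,0,0,0.005],[0,0,-0.07,0,0,0,0.005],[0,0,-0.0875,0,0,0,0.005],[0,0,-0.105,0,0,0,0.005],[0,0,-0.1225,0,0,0,0.005],[0,0,-0.14,0,0,0,0.005],[0,0,-0.155,0,0,0,0.005]]]}}

```text
time: 26.28
tool_pos: [658.2, -247.2, 210.1]
eef_rot: [3.14, 0.0, 1.31]
ft_force: [0.1, -0.2, -9.6]
width: 14.2
grip_force: 97.9
```

In the tool's units: -0.033 m / 0.8 = -0.0413, -0.028 m / 0.8 = -0.035.

Emit:
{"fn": "drive_tool", "kwargs": {"increments": [[[0,0,-0.0125,0,0,0,0.005],[0,0,-0.025,0,0,0,0.005],[0,0,-0.035,0,0,0,0.005],[0,0,-0.0413,0,0,0,0.005],[0,0,-0.0413,0,0,0,0.005],[0,0,-0.0413,0,0,0,0.005],[0,0,-0.0413,0,0,0,0.005],[0,0,-0.0413,0,0,0,0.005],[0,0,-0.0413,0,0,0,0.005],[0,0,-0.0413,0,0,0,0.005]]]}}

```text
time: 27.52
tool_pos: [658.0, -247.2, 242.0]
eef_rot: [3.14, 0.0, 1.31]
ft_force: [0.2, -0.1, -9.6]
width: 13.9
grip_force: 97.9
```

```bash
python3 - <<'E'
from h import *
s=manip.sense();print(s['tool_pos'],s['ft_force'],s['ft_torque'],s['width'],s['grip_force'],s['eef_rot'])
b=cam('side')
ORG[:]=s['tool_pos'][:2]; h=s['tool_pos'][2]-87
for n,P in dict(tongue=pt(-110,0,64+h),frontR=pt(-106,-69,8+h),frontL=pt(-106,69,8+h),backR=pt(106,-69,8+h),ringc=pt(64,0,26+h)).items():print(n,proj(b,P))
q=rednear(b,pt(-110,0,64+h),14);print('red',len(q),q.mean(0))
cv2.imwrite('pics/f.png',b['frame'][:,:,::-1])
hsv=cv2.cvtColor(b['frame'],cv2.COLOR_RGB2HSV)
m=((hsv[...,0]>100)&(hsv[...,0]<120)&(hsv[...,1]>110));u,v=proj(b,pt(0,0,h)).astype(int)
mm=np.zeros_like(m);mm[v-45:v+50,u-75:u+75]=m[v-45:v+50,u-75:u+75]
n,l,st,ce=cv2.connectedComponentsWithStats(mm.astype(np.uint8))
for i in np.argsort(-st[1:,4])[:4]+1:
  y,x=np.nonzero(l==i);print(st[i],'L',(x.min(),y[x.argmin()]),'bottom',(x[y.argmax()],y.max()),'R',(x.max(),y[x.argmax()]),'top',(x[y.argmin()],y.min()))
E
```

```text
[ 658.04717647 -247.17498225  241.95887922] [ 0.16517008 -0.13811927 -9.56748725] [ 0.03329559 -0.00555504 -0.0023149 ] 13.863727578382308 97.85045385360718 [3.14005940e+00 3.26341903e-04 1.31015281e+00]
tongue [323.7 214. ]
frontR [334.2 252.5]
frontL [314.2 216.5]
backR [422.  238.4]
ringc [392.3 217.3]
red 58 [324.46551724 213.86206897]
[ 330  208   50   45 1064] L (np.int64(330), np.int64(215)) bottom (np.int64(336), np.int64(252)) R (np.int64(379), np.int64(212)) top (np.int64(371), np.int64(208))
[423 201  17  26 249] L (np.int64(423), np.int64(212)) bottom (np.int64(439), np.int64(226)) R (np.int64(439), np.int64(201)) top (np.int64(439), np.int64(201))
[391 234  30   9 122] L (np.int64(391), np.int64(240)) bottom (np.int64(392), np.int64(242)) R (np.int64(420), np.int64(236)) top (np.int64(416), np.int64(234))
[290 186  10  16  88] L (np.int64(290), np.int64(186)) bottom (np.int64(290), np.int64(201)) R (np.int64(299), np.int64(197)) top (np.int64(290), np.int64(186))
```

The tongue and corners appear where a level carrier with a shut flap projects. The lifted weight of 9.6 N is about the full load, and the moment is near zero. I'm handing it in.

```bash
python3 -c "
from bench import manip
print(manip.sign_off())"
```

```text
the job is handed in; nothing more can be done
None
```

The job is handed in, verdict not shown: my last checks had the carrier hanging level by its bar, underside about 15 cm up, full weight (9.6 N) and flap shut; the block and ring looked in place just before the lift, and the carrier ended about 45 mm behind its start because my first try at shutting the flap dragged it.

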